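# Earth yourself, then press the controller's oblong key

## Task

Wake the controller for its bench test: first lay the fingertips lightly on the low round dome of the earthing plate for a moment to discharge static, and lift off; then press the oblong key on the controller's panel gently down, well past half of its travel, and withdraw so that it springs back up. Grasp and lift nothing, and leave the other two posts, the other three keys and everything lying loose alone.

Things in the scene. Friction and masses are not known exactly. Their poses are not given: they have to be found in the camera images.
- unit: grey sheet-metal controller fixed to the bench, 200 (x) x 300 (y) x 55 mm high, with a flat panel on top; origin at the centre of its underside. The four keys stand in one row along its y, 40 mm to its -x side, 65 mm apart in an order that varies
- key_oblong: oblong grey key on the panel (the one to press): black bezel with a long cap 40 (along its x) x 18 (along its y) mm. Origin: centre of the bezel's underside, on the panel; z up
- key_oblong_top (a point): centre of the top face of the oblong key's cap, 20 mm above the panel when up; it moves with the cap
- key_oblong_cap (a joint): travel of the oblong key's cap in m: 0 up, 0.010 fully down; 0.005 is halfway. A light spring of 0.7 N per mm returns it; 7 N holds it fully down, against a hard stop. Below 0 it is being pulled up
- key_square: another grey key on the panel, cap square, 24 x 24 mm, top 20 mm above the panel; to be left alone. Origin: centre of its bezel's underside, on the panel
- key_square_cap (a joint): travel of that key's cap in m: 0 up, 0.010 fully down
- key_round: another grey key on the panel, cap round, 26 mm across, top 20 mm above the panel; to be left alone. Origin: centre of its bezel's underside, on the panel
- key_round_cap (a joint): travel of that key's cap in m: 0 up, 0.010 fully down
- key_small: another grey key on the panel, cap round, 14 mm across, top 20 mm above the panel; to be left alone. Origin: centre of its bezel's underside, on the panel
- key_small_cap (a joint): travel of that key's cap in m: 0 up, 0.010 fully down
- earth_plate: steel earthing plate fixed to the bench, 140 (x) x 270 (y) x 12 mm high, origin at the centre of its underside. Three brass posts stand along its y, 85 mm apart in an order that varies
- post_dome: the low round dome, a brass button post 42 mm across at its foot, with a domed cap 34 mm across, 30 mm high in all (the one to touch). Origin: centre of its underside, on the plate
- post_dome_top (a point): crown of the dome, 30 mm above the plate when up; it moves with the cap
- post_dome_cap (a joint): travel of the dome in m: 0 up, 0.008 fully down onto a hard stop. A light spring of 0.7 N per mm returns it. Below 0 it is being pulled up
- post_slim: slim brass post, 12 mm across with a collar, 50 mm high; to be left alone. Origin: centre of its underside, on the plate
- post_block: square brass terminal block, 28 x 28 mm, 34 mm high; to be left alone. Origin: centre of its underside, on the plate
- spare_knob: black tapered control knob, 30 mm across, 18 mm high, lying loose on the controller's panel behind the keys; to be left alone
- spacer: steel cylinder 14 mm across, 18 mm high, standing loose on the panel in front of the gap between the two middle keys; to be left alone
- screw_cup: small aluminium bowl, 36 mm across the rim, 22 mm high, loose on the earthing plate behind the posts; to be left alone
- spray_can: red spray can, 58 mm across, 175 mm high, standing at the far side of the bench; to be left alone
- solvent_bottle: white bottle, 60 mm across, 130 mm high, standing at the far side of the bench; to be left alone
- flux_jar: amber jar with black cap, 52 mm across, 60 mm high, standing at the far side of the bench; to be left alone
- screwdriver: screwdriver lying on the bench near the robot; to be left alone

How it is judged:
On the way, in this order (a step that is already met when the one before it is completed fails the run):
1. the fingers rest on the dome with more than 0.5 N for 0.3 s (contact force between the fingers and post_dome above 0.5 N), for 0.3 s.
2. the fingers have left the dome and it is back up (contact force between the fingers and post_dome below 0.05 N and value of joint post_dome_cap between -0.0015 and 0.0015 m), for 0.1 s.
3. the fingers press the oblong key at least 5 mm down, half of its travel (value of joint key_oblong_cap above 0.005 m and contact force between the fingers and key_oblong above 0.5 N), for 0.1 s.
At the end, for the whole second after the job is handed in: The dome has been touched and left, then the oblong key pressed at least halfway; at the end the dome and all four keys are up (within 1.5 mm) and every loose thing is at rest within 10 mm of where it stood (value of joint key_oblong_cap between -0.0015 and 0.0015 m and value of joint key_square_cap between -0.0015 and 0.0015 m and value of joint key_round_cap between -0.0015 and 0.0015 m and value of joint key_small_cap between -0.0015 and 0.0015 m and value of joint post_dome_cap between -0.0015 and 0.0015 m and distance of each of spare_knob, spacer, screw_cup, spray_can, solvent_bottle, flux_jar, screwdriver from where it was at the start of the episode below 0.01 m and linear speed of each of spare_knob, spacer, screw_cup, spray_can, solvent_bottle, flux_jar, screwdriver below 0.02 m/s).
It fails at once if the dome or the oblong key is pressed harder than 20 N (contact force between any of the fingers, the arm and post_dome above 20 N or contact force between any of the fingers, the arm and key_oblong above 20 N).
It fails at once if another post is touched (more than 0.5 N) (contact force between any of the fingers, the arm and post_slim above 0.5 N or contact force between any of the fingers, the arm and post_block above 0.5 N).
It fails at once if another key is touched (more than 0.5 N) or pressed more than 1.5 mm (contact force between any of the fingers, the arm and key_square above 0.5 N or value of joint any of key_square_cap, key_round_cap, key_small_cap above 0.0015 m or contact force between any of the fingers, the arm and key_round above 0.5 N or contact force between any of the fingers, the arm and key_small above 0.5 N).
It fails at once if a key or the dome is pulled up by more than 2 mm (value of joint any of key_oblong_cap, key_square_cap, key_round_cap, key_small_cap, post_dome_cap below -0.002 m).
It fails at once if a loose thing is moved or lifted by more than 10 mm (distance of any of spare_knob, spacer, screw_cup, spray_can, solvent_bottle, flux_jar, screwdriver from where it was at the start of the episode above 0.01 m).
It also fails if it takes over 38 s, if anything falls off the work surface, if the arm or the gripper's body presses on something with over 40 N, if the wrist force passes 120 N, or if a joint passes its speed limit or range.

## Robot

A 7-joint arm with a two-finger parallel gripper is mounted at the origin on the work surface. World frame = base frame: x ahead of the robot, y to its left, z up, the work surface at z = 0. Lengths are in m, angles in rad, forces in N, time in s.
With the tool pointing down it reaches from about 0.4 to 0.85 m from the base axis. Payload 6.9 kg.
Tool frame: the origin (TCP) lies midway between the tips of the shut fingers; the grasp point (between the pads) lies behind it (ctrl.pinch_z is the z of the grasp point in the tool frame, in m); z points along the fingers, y is the line along which they close (so a half turn about z gives the same grasp; the last joint's range is limited). The gripper opens to 85 mm and grips with 20 to 120 N. Pads are 22 mm wide; open, the fingers measure 114 mm over their backs; the gripper's body (76 mm by 85 mm) begins 54 mm behind the grasp point. The pads swing forward as they close: fully open they stand 13 mm farther back than shut.
Start: joints at [1.387, 0.507, -0.238, 1.5, 0.126, 1.149, -0.155], TCP at [0.178, -0.599, 0.2] pointing down, gripper open.
Joint ranges: [-3.08, 3.08], [-0.24, 2.05], [-1.43, 1.35], [0, 2.5], [-1.52, 4.66], [0.17, 1.96], [-2.89, 2.89]. Speed limits (rad/s): [2.39, 2.39, 3.14, 3.14, 3.14, 3.14, 3.14].

## Interface

Orientations are given as a unit quaternion [w, x, y, z].
In Python, from station import ctrl, get_state, vision, ticket, models gives the robot as it stands. Calls block until the motion is done:
- ctrl.movep(position, orientation): joint-space move of the TCP to a pose.
- ctrl.movel(position, frame=None, max_speed=0.15): straight line of the TCP; frame=None keeps the orientation; max_speed is the mean speed in m/s.
- ctrl.set_joints(angles): joint-space move.
- ctrl.ungrasp() and ctrl.close_gripper(force=None): open the fingers fully, or close them until they stop; force is the grip in N (None keeps the last).
- ctrl.pause(seconds).
- ctrl.ik(position, orientation): joint angles nearest the present ones, or None.
- get_state(): the state.
- vision.grab_frame(name): name is "scene" or "top" or "wrist"; returns (picture, depth): 480x640x3 uint8, blue, green, red; 480x640 float32, m along the optical axis (not along the pixel's ray), 0 where there is no reading.
- vision.camera_info(name): a dict with "mtx" (3x3 intrinsics, pixels), "R" (3x3) and "t" (3): a world point X has camera coordinates R X + t; the wrist camera has in their place "hand_eye" (4x4, takes a point from camera to tool coordinates, whose origin is the TCP and whose axes are the flange's). Camera axes: x right, y down, z forward; pixel columns grow to the right and rows downward; lengths in m; the calibration is good to about 2 mm. A picture is of the moment at which its call begins: read the wrist's pose just before it. camera_info takes no time and is no camera call.
A pose or a line that the arm cannot do raises ctrl.Unreachable and nothing moves.
- ticket.close_job(): hands the job in; it is judged then, once.
Trained networks look in the newest picture that a camera, given by its name, has taken for a name from the list of things; names that differ only in an ending like _2 or _b are one class to them, and where a whole thing is asked for, a point or a joint stands for the part that bears it (a point fixed in the world has none). Each returns a list of dicts, best first, with "p" (0 to 1); they miss things now and then, are a little off and sometimes report something else, mostly with a low value. They report only what shows in the picture. A call takes as long as a camera call.
- models.recognise(camera, target): "point" ([column, row] in pixels, amid what is visible of it).
- models.masks_of(camera, target): "mask" (480x640 bool, what is visible of it) and "point" ([column, row] in pixels, amid what is visible of it).
The state is a dict: "time": time; "qpos": joint angles; "qd": joint speeds; "tau": joint torques, N m; "tcp_pos": TCP position; "eef_rot": TCP orientation; "contact_force": force on the tool from outside, world axes, zero at the start; "wrist_torque": the same for the moment, N m; "width": finger opening in m; "gripper_force": force on a finger pad.
Only numpy, scipy, OpenCV 4.12 (cv2) and the standard library are available. Lean on these libraries where they do the work, as an engineer would, in place of code of your own. Each camera call takes 0.05 s, during which the arm holds its last target. There are 200 camera calls.

## Working session

There is one attempt and no reset: what is moved stays moved. The work goes in short steps, each a Python script; the robot and the scene stay as the last script left them, time stands still between calls to the robot, and variables do not carry over. Pictures are saved under pics/ and viewed, at most 10 in all, crops included, and the job is handed in when it is done.

```bash
mkdir -p pics; cat > h.py <<'E'
import numpy as np, cv2
from station import ctrl, get_state, vision, ticket, models
def world(cam, uv, z=None, depth=None):
    c=vision.camera_info(cam); K,R,t=[np.array(c[k]) for k in("mtx","R","t")]
    uv=np.atleast_2d(uv).astype(float)
    r=np.c_[uv,np.ones(len(uv))]@np.linalg.inv(K).T
    if depth is not None: return (r*np.asarray(depth)[:,None]-t)@R
    o=-R.T@t; d=r@R
    return o+d*((z-o[2])/d[:,2])[:,None]
E
python3 - <<'E'
from h import *
s=get_state(); print(s["time"],s["tcp_pos"],s["eef_rot"],s["width"],ctrl.pinch_z)
for cam in("top","scene"):
    im,d=vision.grab_frame(cam); cv2.imwrite(f"pics/{cam}0.png",im); np.save(f"{cam}_d.npy",d)
    for n in("key_oblong","key_square","key_round","key_small","post_dome","post_slim","post_block","spacer","spare_knob","screw_cup","unit","earth_plate"):
        o=""
        for m in models.masks_of(cam,n)[:2]:
            k=m["mask"]&(d>0); v,u=np.nonzero(k)
            if len(u)<5: continue
            P=world(cam,np.c_[u,v],depth=d[k]); h=np.percentile(P[:,2],90); T=P[P[:,2]>h-.005]
            o+=f" p{m['p']:.2f} px{np.round(m['point'])} n{len(u)} med{np.round(np.median(P,0),3)} top{np.round((T.min(0)+T.max(0))/2,3)} ext{np.round(np.ptp(T,axis=0),3)}\n"
        print(cam,n,o)
E
```

```text
0.0 [ 0.17774501 -0.59858938  0.19931114] [-8.94829206e-04  9.89590087e-01  1.43911901e-01 -1.56286051e-04] 0.08523652528177898 -0.0187
top key_oblong  p0.55 px[196. 242.] n156 med[0.526 0.312 0.074] top[0.528 0.315 0.076] ext[0.039 0.018 0.008]
 p0.17 px[201. 213.] n110 med[0.602 0.3   0.072] top[0.603 0.301 0.073] ext[0.026 0.024 0.007]

top key_square  p0.44 px[224. 241.] n137 med[0.53  0.247 0.073] top[0.532 0.25  0.076] ext[0.025 0.023 0.008]
 p0.36 px[399. 234.] n4739 med[ 0.562 -0.206  0.013] top[ 0.568 -0.202  0.037] ext[0.145 0.271 0.052]

top key_round  p0.50 px[249. 242.] n156 med[0.535 0.183 0.072] top[0.537 0.185 0.076] ext[0.023 0.023 0.008]

top key_small  p0.55 px[275. 240.] n68 med[0.54  0.119 0.061] top[0.542 0.12  0.075] ext[0.011 0.013 0.008]
 p0.18 px[249. 242.] n148 med[0.535 0.183 0.072] top[0.537 0.185 0.076] ext[0.023 0.023 0.008]

top post_dome  p0.54 px[380. 212.] n152 med[ 0.614 -0.159  0.026] top[ 0.611 -0.158  0.034] ext[0.033 0.032 0.007]
 p0.46 px[365. 230.] n230 med[ 0.561 -0.115  0.034] top[ 0.565 -0.116  0.043] ext[0.026 0.031 0.009]

top post_slim 
[... 1847 characters left out ...]
1 0.209 0.07 ] ext[0.014 0.013 0.006]

scene spare_knob  p0.51 px[488. 265.] n210 med[0.613 0.298 0.068] top[0.607 0.301 0.071] ext[0.028 0.028 0.007]

scene screw_cup  p0.72 px[243. 294.] n223 med[ 0.607 -0.159  0.026] top[ 0.615 -0.158  0.032] ext[0.037 0.031 0.008]

scene unit  p0.84 px[436. 275.] n12525 med[0.623 0.202 0.053] top[0.579 0.22  0.062] ext[0.22  0.311 0.023]
 p0.51 px[263. 279.] n182 med[ 0.577 -0.117  0.037] top[ 0.573 -0.117  0.039] ext[0.029 0.027 0.007]

scene earth_plate  p0.81 px[220. 300.] n6292 med[ 0.592 -0.208  0.011] top[ 0.572 -0.203  0.035] ext[0.15  0.273 0.054]
 p0.72 px[243. 297.] n228 med[ 0.607 -0.159  0.027] top[ 0.615 -0.158  0.032] ext[0.037 0.032 0.008]
```

View pics/scene0.png

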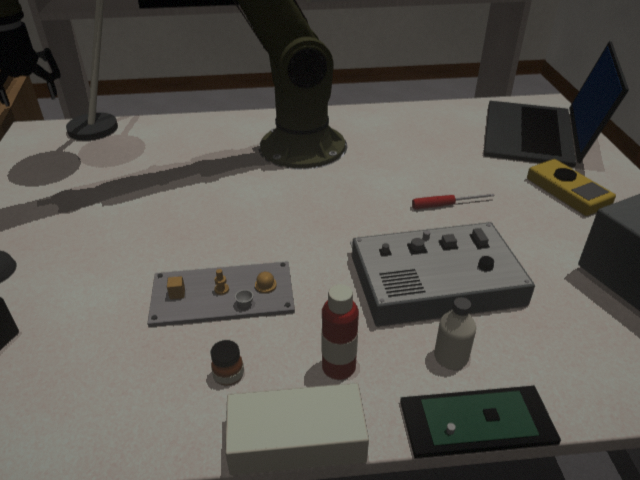

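```bash
python3 - <<'E'
from h import *
from scipy.spatial.transform import Rotation as Ro
for name,p in(("dome",[.568,-.116,.15]),("key",[.530,.315,.2])):
    for yaw in (4,94,-86):
        q=(Ro.from_euler("z",yaw,degrees=True)*Ro.from_quat([1,0,0,0])).as_quat()
        j=ctrl.ik(p,[q[3],*q[:3]]); print(name,yaw,np.round([q[3],*q[:3]],4),None if j is None else np.round(j,2))
E
```

```text
dome 4 [0.     0.9994 0.0349 0.    ] [ 0.44  0.5  -0.43  1.7   0.24  1.   -1.58]
dome 94 [0.     0.682  0.7314 0.    ] [ 0.65  0.57 -0.79  1.69  0.45  1.07 -0.22]
dome -86 [ 0.      0.7314 -0.682   0.    ] [-0.47  0.74  1.15  1.71 -0.72  1.19 -2.19]
key 4 [0.     0.9994 0.0349 0.    ] [ 0.02  0.67 -1.09  1.52  0.61  1.32 -2.64]
key 94 [0.     0.682  0.7314 0.    ] [-0.01  0.64 -1.01  1.52  0.56  1.29 -1.02]
key -86 [ 0.      0.7314 -0.682   0.    ] [ 0.06  0.73 -1.23  1.52  0.7   1.38  2.  ]
```

The scene picture matches the measurements: the dome is the rounded post at (266,281), at the plate's end, and the oblong key is at (480,237), at the end of its row. Nothing stands in the way at z = 0.2, so I'll do the dome first.

```bash
cat >> h.py <<'E'
Q=[0,.682,.7314,0]
Q=list(np.array(Q)/np.linalg.norm(Q))
def press(xy, z0, stop, zmin, fmax, f0):
    """step down 1 mm at a time until upward force 'stop' or zmin"""
    z=z0; log=[]
    while z>zmin:
        z-=.001; ctrl.movel([*xy,z],max_speed=.02)
        s=get_state(); f=s["contact_force"][2]-f0; log.append((round(s["tcp_pos"][2],4),round(f,2)))
        if abs(f)>stop: break
    print(log); return z,log
E
python3 - <<'E'
from h import *
ctrl.close_gripper(20)
ctrl.movep([.568,-.116,.2],Q)
ctrl.movel([.568,-.116,.055],max_speed=.1)
ctrl.pause(.3)
s=get_state(); f0=s["contact_force"][2]; print(s["time"],s["tcp_pos"],s["width"],s["contact_force"])
z,l=press((.568,-.116),.050,2.0,.036,8,f0)
ctrl.pause(.6); s=get_state(); print(s["time"],s["tcp_pos"],s["contact_force"])
E
```

```text
6.1833 [ 0.56808522 -0.11603892  0.05521129] -7.159007804039744e-05 [ 0.48666094 -0.45336796 -0.3796285 ]
[(np.float64(0.0488), np.float64(0.8)), (np.float64(0.048), np.float64(0.08)), (np.float64(0.0469), np.float64(0.4)), (np.float64(0.0459), np.float64(1.07)), (np.float64(0.0449), np.float64(-0.58)), (np.float64(0.0439), np.float64(0.41)), (np.float64(0.0429), np.float64(0.8)), (np.float64(0.0419), np.float64(-0.03)), (np.float64(0.0409), np.float64(-0.05)), (np.float64(0.0399), np.float64(-0.37)), (np.float64(0.0389), np.float64(0.26)), (np.float64(0.0379), np.float64(0.67)), (np.float64(0.0369), np.float64(0.89)), (np.float64(0.0359), np.float64(0.3))]
10.4833 [ 0.56802519 -0.11598471  0.03603141] [ 0.02532606 -0.09057134  0.31576331]
```

No contact reading at z = 0.036, where I expected about 4 N. I'll look before going further.

```bash
python3 - <<'E'
from h import *
a,_=vision.grab_frame("scene"); b,_=vision.grab_frame("top"); 
f=lambda im,u,v:cv2.resize(im[v-45:v+45,u-60:u+60],(400,300),interpolation=cv2.INTER_CUBIC)
w,_=vision.grab_frame("wrist")
o=np.hstack([f(a,266,265),f(b,370,225)])
o=np.vstack([o,np.hstack([cv2.resize(w,(400,300)),np.zeros((300,400,3),np.uint8)])])
cv2.imwrite("pics/c1.png",cv2.convertScaleAbs(o,alpha=1.6))
F=[]
for i in range(6): ctrl.pause(.05); F.append(get_state()["contact_force"])
print(np.round(F,2))
E
```

```text
[[ 0.83 -0.93 -0.44]
 [ 0.07 -0.21  0.19]
 [-0.49  0.15 -0.05]
 [-0.6  -0.63  0.21]
 [ 0.12 -0.59 -0.32]
 [-0.31  0.77 -1.21]]
```

View pics/c1.png

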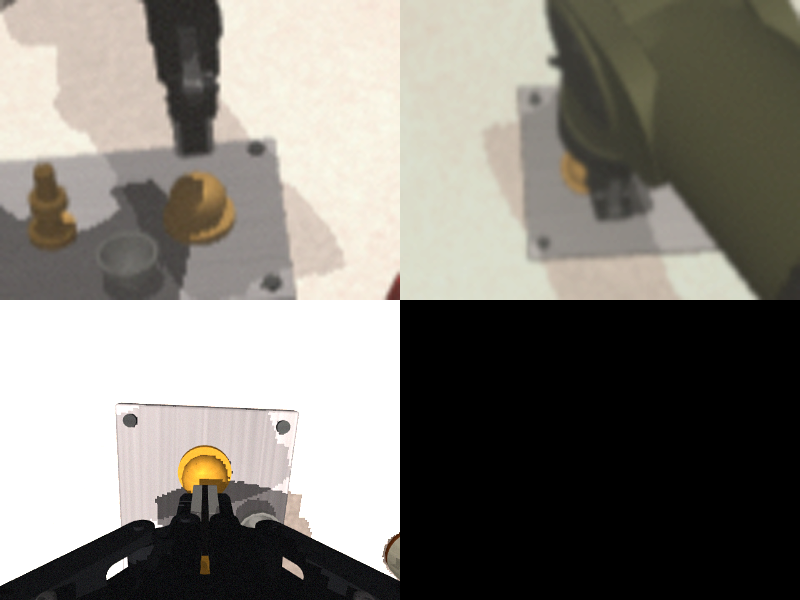

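The scene crop shows the closed fingertips at about pixel (264,265), beside the dome on its robot side, while the dome is at (266,281). The wrist crop agrees. I'll measure where the tips really are against the reported TCP.

```bash
python3 - <<'E'
from h import *
s=get_state(); print(s["time"],s["tcp_pos"],s["eef_rot"],Q,s["qpos"])
for cam,box in(("scene",(250,225,280,275)),("top",(365,225,385,250))):
    im,d=vision.grab_frame(cam); u0,v0,u1,v1=box
    V,U=np.mgrid[v0:v1,u0:u1]; D=d[v0:v1,u0:u1].ravel(); g=im[v0:v1,u0:u1].reshape(-1,3).max(1)
    P=world(cam,np.c_[U.ravel(),V.ravel()],depth=D)
    k=(g<55)&(D>0)&(P[:,2]>.025)&(P[:,2]<.12)
    for lo in np.arange(.025,.12,.01):
        q=P[k&(P[:,2]>=lo)&(P[:,2]<lo+.01)]
        if len(q)>2: print(cam,round(lo,3),len(q),np.round(q.min(0),3),np.round(q.max(0),3))
    for m in models.masks_of(cam,"post_dome")[:1]:
        k=m["mask"]&(d>0); v,u=np.nonzero(k); P=world(cam,np.c_[u,v],depth=d[k]); print(m["p"],m["point"],np.round(np.median(P,0),3))
E
python3 - <<'E'
from h import *
w,d=vision.grab_frame("wrist"); c=vision.camera_info("wrist"); print(np.round(c["hand_eye"],4))
s=get_state(); from scipy.spatial.transform import Rotation as Ro
q=s["eef_rot"]; R=Ro.from_quat([*q[1:],q[0]]).as_matrix(); H=np.array(c["hand_eye"]); K=np.array(c["mtx"])
for n in("post_dome","screw_cup"):
    for m in models.masks_of("wrist",n)[:1]:
        k=m["mask"]&(d>0); v,u=np.nonzero(k)
        p=np.c_[u,v,np.ones(len(u))]@np.linalg.inv(K).T*d[k][:,None]
        t=p@H[:3,:3].T+H[:3,3]; W=t@R.T+s["tcp_pos"]
        print(n,m["p"],m["point"],"tool",np.round(t.min(0),3),np.round(t.max(0),3),"world",np.round(W.min(0),3),np.round(W.max(0),3))
E
```

```text
10.9333 [ 0.56797429 -0.1159745   0.03599366] [-1.58268667e-05  6.81942149e-01  7.31406115e-01 -1.25817638e-05] [np.float64(0.0), np.float64(0.6819761448916702), np.float64(0.7313744169703338), np.float64(0.0)] [ 0.59886781  0.70095004 -0.71956642  1.81938144  0.59990253  0.85244298
 -0.34427404]
scene 0.065 10 [ 0.574 -0.126  0.07 ] [ 0.581 -0.107  0.074]
scene 0.075 40 [ 0.572 -0.126  0.075] [ 0.583 -0.108  0.085]
scene 0.085 39 [ 0.574 -0.125  0.085] [ 0.585 -0.108  0.095]
scene 0.095 13 [ 0.578 -0.122  0.095] [ 0.584 -0.109  0.098]
scene 0.105 8 [ 0.578 -0.128  0.111] [ 0.599 -0.107  0.115]
scene 0.115 12 [ 0.598 -0.125  0.115] [ 0.605 -0.109  0.12 ]
0.55 [267.6, 280.6] [ 0.578 -0.117  0.026]
0.65 [362.8, 231.9] [ 0.558 -0.105  0.029]
[[ 2.000e-04 -9.638e-01 -2.667e-01  6.820e-02]
 [ 1.000e+00  2.000e-04 -0.000e+00 -1.500e-03]
 [ 1.000e-04 -2.667e-01  9.638e-01 -1.742e-01]
 [ 0.000e+00  0.000e+00  0.000e+00  1.000e+00]]
post_dome 0.76 [326.5, 270.9] tool [-0.012 -0.022 -0.008] [0.021 0.019 0.025] world [ 0.546 -0.13   0.011] [ 0.587 -0.095  0.044]
screw_cup 0.6 [407.9, 346.7] tool [-0.049  0.025  0.   ] [-0.025  0.053  0.024] world [ 0.596 -0.162  0.012] [ 0.624 -0.138  0.036]
```

The tips are centred on the dome in x and y, but their lower edge shows at z ≈ 0.07 while the TCP reads 0.036. The real tips are therefore about 30 mm higher than the reported TCP. I'll keep descending under averaged force feedback.

```bash
cat >> h.py <<'E'
def force(n=5):
    F=[]
    for _ in range(n): ctrl.pause(.015); F.append(get_state()["contact_force"])
    return np.mean(F,0)
def feel(xy, z, zmin, stop, step=.0015, jump=99):
    f0=force(8)[2]; f=0; log=[]
    while z-step>zmin and abs(f)<stop:
        z-=step; ctrl.movel([*xy,z],max_speed=.03); f=force(5)[2]-f0
        log.append((round(z,4),round(float(f),2)))
    print(log,"t",get_state()["time"]); return z,f0
E
python3 - <<'E'
from h import *
xy=(.568,-.116)
ctrl.movel([*xy,.020],max_speed=.04)
z,f0=feel(xy,.020,-.002,1.6)
f=force(20)-[0,0,f0]; print(z,f)
im,_=vision.grab_frame("scene"); cv2.imwrite("pics/c2.png",cv2.convertScaleAbs(cv2.resize(im[220:310,206:326],(640,480),interpolation=cv2.INTER_CUBIC),alpha=1.6))
print(get_state()["time"])
E
```

```text
[(0.0185, -0.03), (0.017, 0.05), (0.0155, -0.26), (0.014, -0.18), (0.0125, -0.12), (0.011, -0.52), (0.0095, 0.73), (0.008, 1.75)] t 14.6333
0.008 [0.49713657 0.02773831 1.47592168]
15.0167
```

View pics/c2.png

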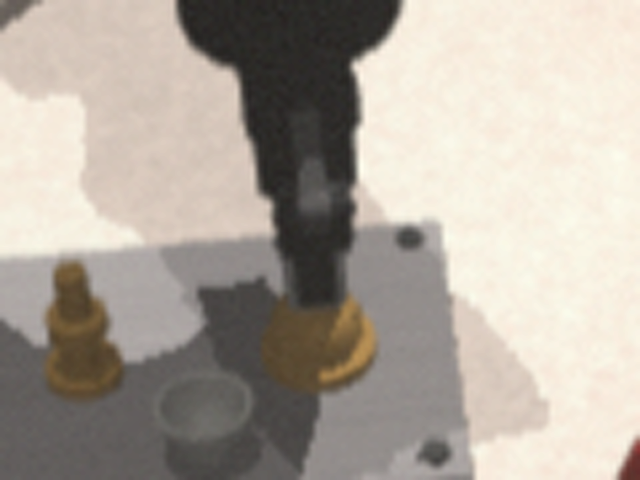

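Contact came at a commanded z ≈ 0.010, with the tips on the crown at about 1.5 N; the offset is about +32 mm. I'll push 1.5 mm further for a sure hold, lift, and go to the key, where contact should come at about z = 0.043.

```bash
python3 - <<'E'
from h import *
xy=(.568,-.116)
ctrl.movel([*xy,.0065],max_speed=.03); print(force(25)); 
ctrl.movel([*xy,.04],max_speed=.05); ctrl.pause(.2); print("lifted",force(8),get_state()["time"])
ctrl.movel([*xy,.17],max_speed=.15)
k=(.530,.315)
ctrl.movel([*k,.17],max_speed=.15); print(get_state()["time"])
ctrl.movel([*k,.065],max_speed=.08)
im,_=vision.grab_frame("scene"); cv2.imwrite("pics/c3.png",cv2.convertScaleAbs(cv2.resize(im[185:275,420:540],(640,480),interpolation=cv2.INTER_CUBIC),alpha=1.6))
s=get_state(); print(s["time"],s["tcp_pos"],s["eef_rot"])
E
```

```text
[ 0.8295795  -0.12017392  2.92446263]
lifted [0.26583712 0.13098049 0.03664708] 16.8333
20.8833
22.3917 [0.53027398 0.31522816 0.06556987] [1.33195984e-04 6.82030654e-01 7.31323423e-01 4.69734415e-04]
```

View pics/c3.png

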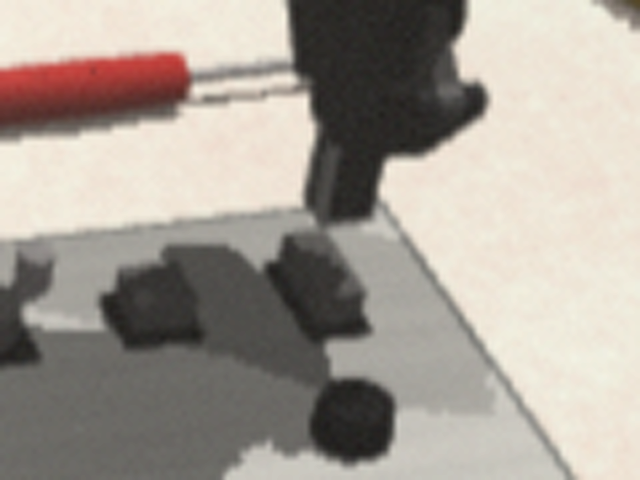

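The tips hang above the oblong key (tip near crop (345,215), cap near (320,265)). I'll check the lateral fit by depth before pressing.

```bash
python3 - <<'E'
from h import *
cam="scene"; im,d=vision.grab_frame(cam)
V,U=np.mgrid[205:228,472:500]; D=d[205:228,472:500].ravel()
P=world(cam,np.c_[U.ravel(),V.ravel()],depth=D); k=(D>0)&(P[:,2]>.09)&(P[:,2]<.125)&(P[:,0]>.5)&(P[:,0]<.57)
q=P[k]; print(len(q),q.min(0).round(3),q.max(0).round(3),np.median(q,0).round(3))
low=q[q[:,2]<q[:,2].min()+.008]; print("low",low.min(0).round(3),low.max(0).round(3))
c=vision.camera_info(cam); K,R,t=[np.array(c[x]) for x in("mtx","R","t")]
for X in([.5445,.315,.097],[.5445,.315,.075],[.530,.315,.075]):
    p=K@(R@X+t); u,v=p[:2]/p[2]; print(X,"crop px",round((u-420)*640/120),round((v-185)*480/90))
m=models.masks_of(cam,"key_oblong")[0]; kk=m["mask"]&(d>0); v,u=np.nonzero(kk); W=world(cam,np.c_[u,v],depth=d[kk]); T=W[W[:,2]>.068]
print(m["p"],T.min(0).round(3),T.max(0).round(3)); print(get_state()["time"])
E
```

```text
151 [0.523 0.302 0.095] [0.546 0.323 0.125] [0.539 0.308 0.113]
low [0.525 0.303 0.095] [0.542 0.323 0.103]
[0.5445, 0.315, 0.097] crop px 348 234
[0.5445, 0.315, 0.075] crop px 338 281
[0.53, 0.315, 0.075] crop px 325 257
0.74 [0.512 0.304 0.068] [0.552 0.325 0.076]
22.4917
```

Tips at y 0.303–0.323 sit over the cap at y 0.304–0.325, and x is within the cap as well, so I'll press.

```bash
python3 - <<'E'
from h import *
k=(.530,.315)
ctrl.movel([*k,.049],max_speed=.04)
z,f0=feel(k,.049,.030,4.9)
f=force(20)[2]-f0; print(z,f,get_state()["time"])
E
```

```text
[(0.0475, -0.1), (0.046, -0.02), (0.0445, 0.03), (0.043, 0.31), (0.0415, 0.8), (0.04, 2.47), (0.0385, 3.9), (0.037, 4.57), (0.0355, 5.52)] t 26.175
0.03549999999999999 5.310182884092684 26.5083
```

```bash
python3 - <<'E'
from h import *
k=(.530,.315)
ctrl.movel([*k,.065],max_speed=.05); ctrl.movel([*k,.15],max_speed=.12); ctrl.pause(.3)
cam="scene"; im,d=vision.grab_frame(cam)
for n in("key_oblong","key_square","spacer","spare_knob","screw_cup","post_dome"):
    for m in models.masks_of(cam,n)[:1]:
        kk=m["mask"]&(d>0); v,u=np.nonzero(kk); W=world(cam,np.c_[u,v],depth=d[kk]); print(n,round(m["p"],2),np.median(W,0).round(3),np.percentile(W[:,2],95).round(3))
print(force(8),get_state()["time"])
ticket.close_job()
E
```

```text
key_oblong 0.57 [0.538 0.31  0.068] 0.075
key_square 0.71 [0.542 0.246 0.07 ] 0.074
spacer 0.47 [0.514 0.209 0.067] 0.073
spare_knob 0.57 [0.612 0.299 0.069] 0.073
screw_cup 0.51 [ 0.608 -0.159  0.026] 0.034
post_dome 0.79 [ 0.579 -0.117  0.028] 0.041
[-0.05616704  0.05227254  0.22225658] 28.8917
the job is handed in; nothing more can be done
```

The job is handed in at about 29 s: the dome was touched at about 1.5–3 N and left, then the oblong key was pressed about 7.5 mm (5.3 N) and sprang back up, and the last camera check showed the dome, the oblong and square keys, spacer, knob and cup in place (the rest not re-checked).

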